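# Pack the ink bottles into the carrying rack and bolt them in

### The job

Pack the ink bottles for carrying: first draw the rack's locking bar right back by its red knob, then put every ink bottle that is on the table into a well of the rack, one to a well, upright and fully down. When all are in, push the bar across over their shoulders until its tip is fully home in the brass keeper, and leave the mug, the brush pot and the eraser where they are.

Things in the scene. Friction and masses are not known exactly. Their poses are not given: they have to be found in the camera images.
- rack: Carrying rack, fixed: pale wooden block 126 x 186 mm (its x, y), 40 mm high, with six round wells (2 across x, 3 along y, 60 mm apart), 54 mm wide, 32 mm deep. Origin: centre of the underside; z up. A flat steel locking bar slides along the rack's y, between the two columns of wells. From the -y end a wooden arm with an aluminium guide (41 mm wide, 71 mm high) carries the bar, out to y = -290 mm.
- bar (a joint): Position of the locking bar, m: 0 = fully drawn back, clear of all wells; grows along the rack's +y; 0.212 = home, tip 21 mm inside the keeper. Starts part-way. About 3 N of friction; stays where left. Bar 21 mm wide, 10 mm thick, underside 56 mm above the table: it passes 4 mm over the shoulders of fully seated bottles, between their caps, and is stopped by a bottle that is not down.
- keeper (a point): Middle of the mouth of the brass keeper, a gate at the rack's +y end, 45 mm wide in x, 26 mm deep in y, its top 78 mm above the table; this point lies on the bar's path, 61 mm above the table. Axes as the rack's.
- bar_knob (a point): Centre of the red knob on the bar, 108 mm above the table; the knob is 26 mm (rack x) by 24 mm (rack y) and 36 mm high (90 to 126 mm above the table), on a thin stem, 70 mm behind the bar's tip. Moves with the bar; axes as the rack's.
- bar_tip (a point): Middle of the bar's front end face, 61 mm above the table; the bar is 250 mm long. Moves with the bar; axes as the rack's.
- well0 (a point): Centre of the floor of the well at x = -30, y = -60 mm in the rack's frame, 8 mm above the table; the well's mouth is 32 mm above this point. Axes as the rack's.
- well1 (a point): Centre of the floor of the well at x = 30, y = -60 mm in the rack's frame, 8 mm above the table; the well's mouth is 32 mm above this point. Axes as the rack's.
- well2 (a point): Centre of the floor of the well at x = -30, y = 0 mm in the rack's frame, 8 mm above the table; the well's mouth is 32 mm above this point. Axes as the rack's.
- well3 (a point): Centre of the floor of the well at x = 30, y = 0 mm in the rack's frame, 8 mm above the table; the well's mouth is 32 mm above this point. Axes as the rack's.
- well4 (a point): Centre of the floor of the well at x = -30, y = 60 mm in the rack's frame, 8 mm above the table; the well's mouth is 32 mm above this point. Axes as the rack's.
- well5 (a point): Centre of the floor of the well at x = 30, y = 60 mm in the rack's frame, 8 mm above the table; the well's mouth is 32 mm above this point. Axes as the rack's.
- ink0: Loose ink bottle, red, with a white paper band and a tall black cap; about 140 g. Round body 50 mm in diameter and 44 mm high (foot bevelled 3 mm, heavy thick-bottomed glass, so it does not easily topple), flat shoulder, cap 30 mm in diameter and 32 mm high above it; 76 mm in all. Origin: centre of the underside; z along the bottle's axis, up through the cap. May be absent.
- ink1: Loose ink bottle, blue, with a white paper band and a tall black cap; about 140 g. Round body 50 mm in diameter and 44 mm high (foot bevelled 3 mm, heavy thick-bottomed glass, so it does not easily topple), flat shoulder, cap 30 mm in diameter and 32 mm high above it; 76 mm in all. Origin: centre of the underside; z along the bottle's axis, up through the cap. May be absent.
- ink2: Loose ink bottle, green, with a white paper band and a tall black cap; about 140 g. Round body 50 mm in diameter and 44 mm high (foot bevelled 3 mm, heavy thick-bottomed glass, so it does not easily topple), flat shoulder, cap 30 mm in diameter and 32 mm high above it; 76 mm in all. Origin: centre of the underside; z along the bottle's axis, up through the cap. May be absent.
- ink3: Loose ink bottle, yellow, with a white paper band and a tall black cap; about 140 g. Round body 50 mm in diameter and 44 mm high (foot bevelled 3 mm, heavy thick-bottomed glass, so it does not easily topple), flat shoulder, cap 30 mm in diameter and 32 mm high above it; 76 mm in all. Origin: centre of the underside; z along the bottle's axis, up through the cap. May be absent.
- ink4: Loose ink bottle, purple, with a white paper band and a tall black cap; about 140 g. Round body 50 mm in diameter and 44 mm high (foot bevelled 3 mm, heavy thick-bottomed glass, so it does not easily topple), flat shoulder, cap 30 mm in diameter and 32 mm high above it; 76 mm in all. Origin: centre of the underside; z along the bottle's axis, up through the cap. May be absent.
- ink5: Loose ink bottle, orange, with a white paper band and a tall black cap; about 140 g. Round body 50 mm in diameter and 44 mm high (foot bevelled 3 mm, heavy thick-bottomed glass, so it does not easily topple), flat shoulder, cap 30 mm in diameter and 32 mm high above it; 76 mm in all. Origin: centre of the underside; z along the bottle's axis, up through the cap. May be absent.
- mug: Blue mug, 76 mm in diameter, 85 mm high, handle at its +y. Origin: centre of the underside. Bystander.
- brush_pot: Dark metal pot 72 mm in diameter, 100 mm high, with paint brushes standing in it up to 190 mm. Origin: centre of the underside. Bystander.
- eraser: White eraser, 60 x 26 x 14 mm, lying flat. Origin: centre of the underside. Bystander.

How it is judged:
By the outcome, as a careful person would: the job done as asked, in the order asked, and still so for the second after the job is handed in, with the robot touching nothing.
Of ink0, ink1, ink2, ink3, ink4, ink5 only 4 to 6 are there at a start; the rules pass over those that are not, and their reading is None.
At some moment in a run one of ink0, ink1, ink2, ink3, ink4, ink5 may be knocked a few centimetres aside while the robot is not near it.
It also fails if it takes over 210 s, if anything falls off the work surface, if the arm or the gripper's body presses on something with over 40 N, if the wrist force passes 120 N, or if a joint passes its speed limit or range.

### The arm

A 7-joint arm with a two-finger parallel gripper is mounted at the origin on the work surface. World frame = base frame: x ahead of the robot, y to its left, z up, the work surface at z = 0. Lengths are in m, angles in degrees, forces in N, time in s.
With the tool pointing down it reaches from about 0.425 to 0.825 m from the base axis. Payload 3.6 kg.
Tool frame: the origin (TCP) lies between the finger pads; the fingertips stand 19 mm ahead of it and the grasp point (between the pads) is the TCP; z points along the fingers, y is the line along which they close (so a half turn about z gives the same grasp; the last joint's range is limited). The gripper opens to 85 mm and grips with 20 to 120 N. Pads are 22 mm wide; open, the fingers measure 114 mm over their backs; the gripper's body (76 mm by 85 mm) begins 54 mm behind the grasp point. The pads swing forward as they close: fully open they stand 13 mm farther back than shut.
Start: joints at [-78.81, 35.231, -0.722, 81.555, 0.464, 63.22, -2.315], TCP at [0.143, 0.634, 0.213] pointing down, gripper open.
Joint ranges: [-178.69, 178.69], [-17.37, 117.87], [-77.05, 75.6], [15.02, 138.74], [-78.02, 258.01], [0.78, 113.62], [-162.83, 162.83]. Speed limits (degrees/s): [159.86, 159.86, 180, 180, 180, 180, 180].

### API

Orientations are given as [roll, pitch, yaw] about the fixed x, y, z axes, in that order (R = Rz(yaw) Ry(pitch) Rx(roll)).
In Python, from bench import * gives the robot as it stands. The module is installed in compiled form; this text tells all that it offers.
- The arm moves only by the tool jog_arm, never from a script. Its arguments are lists of equal length, an entry for each row: "dp": the shift along the tool's x, y, z in m, a list of three; "rot": the turn, a rotation vector about the tool's x, y, z in rad, a list of three; "fingers": the gripper's target within -1 to 1 (fully open at 1, half-way at 0, shut at -1). A call has 1 to 8 rows; each row is the pose to reach, as a shift and turn from the pose commanded when the call began, along the tool's axes at that moment; what a row does not reach only later rows make up. A row lasts 1/8 s, in which the tool goes at most 62.5 mm and 10.7 degrees, less where a joint would pass 70% of its speed; a pose out of reach is approached as far as the arm can. A call with a gripper value outside its range is refused whole. The fingers move at their own pace and stop on an object; "newtons" is the grip in N (left out, the last holds). Time passes only in rows, so rows that repeat a pose let the fingers close. It gives the time, the measured TCP pose, the force, the opening and the grip force at its end, in the units of the state.
- read_state(): the state, without advancing time (a new reading comes with each control period).
- read_camera(name): name is "side" or "top" or "wrist"; returns a dict with "pixels" (400x640x3 uint8, red, green, blue), "z_map" (400x640 float32, m along the optical axis (not along the pixel's ray), 0 where there is no reading), "intrinsics" (3x3 intrinsics, pixels), "camera_from_world" (4x4, takes a point from world to camera coordinates). Camera axes: x right, y up, looking along -z (the intrinsics and any distortion apply to the point x, -y, -z); pixel columns grow to the right and rows downward; lengths in m; the calibration is good to about 2 mm. A picture is of the moment at which its call begins.
- finish_job(): hands the job in; it is judged then, once.
The state is a dict: "t": time; "q": joint angles; "qvel": joint speeds; "tau": joint torques, N m; "ee_pos": TCP position; "tcp_rot": TCP orientation; "contact_force": force on the tool from outside, world axes, zero at the start; "torque": the same for the moment, N m; "grip_width": finger opening in m; "gripper_force": force on a finger pad.
Only numpy, scipy, OpenCV 4.12 (cv2) and the standard library are available. Lean on these libraries where they do the work, as an engineer would, in place of code of your own. Each camera call takes 0.05 s, during which the arm holds its last target. There are 200 camera calls.

## Working session

There is one attempt and no reset: what is moved stays moved. The work goes in short steps, Python scripts to look and compute and a tool call to move; the robot and the scene stay as the last step left them, time stands still between calls to the robot, and variables do not carry over. Pictures are saved under pics/ and viewed, at most 14 in all, crops included, and the job is handed in when it is done.

Besides the shell and the picture viewer there is one more tool, called by a JSON object that holds its "api" and its "payload", one argument or row to a line. jog_arm: Moves the arm, as the interface text tells. Its arguments: {"type":"object","properties":{"dp":{"type":"array","items":{"type":"array","items":{"type":"number"}}},"rot":{"type":"array","items":{"type":"array","items":{"type":"number"}}},"fingers":{"type":"array","items":{"type":"number"}},"newtons":{"type":"number"}},"required":["dp","rot","fingers"]}

```bash
mkdir -p pics; cat > h.py <<'E'
from bench import *
import numpy as np, cv2
def world(c,u,v,z=None):
    """pixel arrays -> world, by depth map or on plane z"""
    K=c["intrinsics"];T=np.linalg.inv(c["camera_from_world"])
    u=np.asarray(u,float);v=np.asarray(v,float)
    r=np.stack([(u-K[0,2])/K[0,0],-(v-K[1,2])/K[1,1],-np.ones_like(u)],-1)
    if z is None:
        return (r*c["z_map"][v.astype(int),u.astype(int)][...,None])@T[:3,:3].T+T[:3,3]
    d=r@T[:3,:3].T
    return T[:3,3]+d*((z-T[2,3])/d[...,2])[...,None]
def save(c,n,s=1,box=None):
    p=c["pixels"][...,::-1]
    if box: p=p[box[1]:box[3],box[0]:box[2]]
    cv2.imwrite("pics/"+n,cv2.resize(p,None,fx=s,fy=s,interpolation=cv2.INTER_CUBIC))
E
python3 - <<'E'
from h import *
for n in("top","side"):
    c=read_camera(n);save(c,n+"0.png",1.25);np.save(n+".npy",c,allow_pickle=True)
    print(c["intrinsics"],np.linalg.inv(c["camera_from_world"]))
s=read_state();print(s["ee_pos"],s["tcp_rot"],s["grip_width"],s["t"])
E
```

```text
[[409.61656703   0.         314.0796534 ]
 [  0.         409.61656703 200.40781888]
 [  0.           0.           1.        ]] [[ 0.00394461  0.98870213 -0.14984171  0.44862715]
 [-0.99975938  0.00713257  0.02074406  0.11255686]
 [ 0.02157845  0.14972383  0.98849236  1.11820037]
 [ 0.          0.          0.          1.        ]]
[[433.11083154   0.         320.24699644]
 [  0.         433.11083154 205.83286312]
 [  0.           0.           1.        ]] [[ 0.81033231  0.33509623 -0.48069956  0.14067345]
 [-0.58573288  0.43984804 -0.68077213 -0.54140075]
 [-0.01668942  0.83321319  0.55269996  0.6309283 ]
 [ 0.          0.          0.          1.        ]]
[0.14281329 0.63336231 0.21235524] [-1.79866560e+02  7.98096188e-04  1.67294100e+02] 0.0851910363068061 0.1
```

View pics/top0.png

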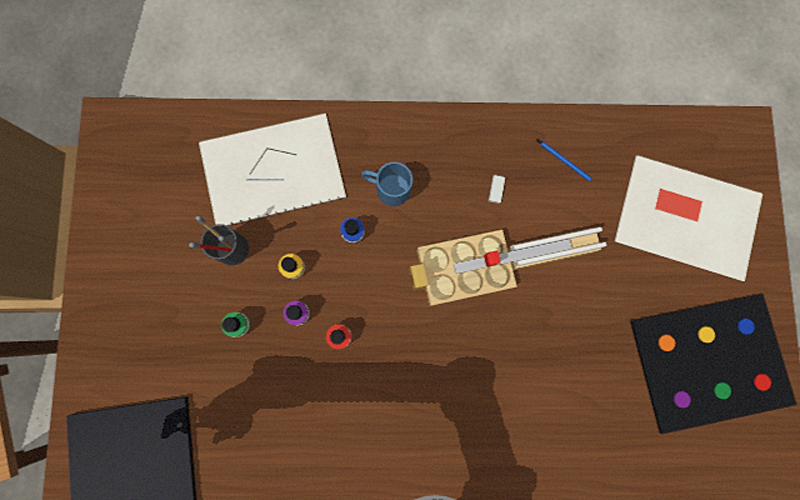

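View pics/side0.png

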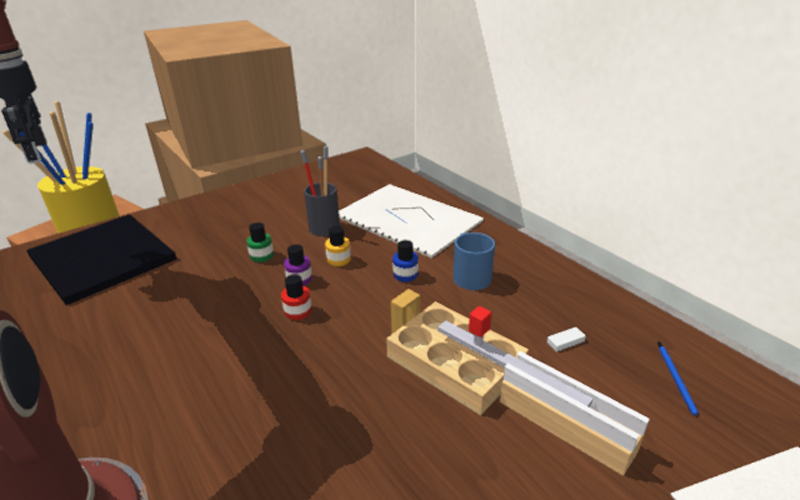

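Five bottles are out: in the top view blue (352,227), yellow (289,264), green (234,324), purple (294,312) and red (337,337). Orange is missing. The rack is at about (467,267), its keeper at (419,276) and the knob at (492,258). The arm guide runs off to the right. Next I'll measure these with depth.

```bash
cat >> h.py <<'E'
def caps(c,near,lo=.070,hi=.084,r=.03):
    """centroids of cap tops near given xy"""
    v,u=np.mgrid[0:400,0:640];P=world(c,u.ravel(),v.ravel())
    P=P[(c["z_map"].ravel()>0)&(P[:,2]>lo)&(P[:,2]<hi)]
    out={}
    for k,n in near.items():
        Q=P[np.hypot(*(P[:,:2]-n).T)<r]
        if len(Q): (x,y),rad=cv2.minEnclosingCircle(Q[:,:2].astype(np.float32)); out[k]=(Q.mean(0).round(4),np.round([x,y,rad],4),len(Q))
    return out
E
python3 - <<'E'
from h import *
c=np.load("top.npy",allow_pickle=True).item()
px=dict(blue=(352,227),yellow=(289,264),green=(234,324),purple=(294,312),red=(337,337))
near={k:world(c,p[0]/1.25,p[1]/1.25,.076)[:2] for k,p in px.items()}
for k,o in caps(c,near).items(): print(k,near[k].round(3),o)
v,u=np.mgrid[0:400,0:640];P=world(c,u.ravel(),v.ravel());
roi=((u>325)&(u<490)&(v>170)&(v<260)).ravel()
def sel(lo,hi,m=roi): return P[m&(P[:,2]>lo)&(P[:,2]<hi)]
col=c["pixels"].reshape(-1,3).astype(int)
for nm,lo,hi,m in(("rack",.035,.046,roi),("guide",.066,.074,roi),("knob",.118,.132,roi),("barsurf",.06,.07,roi&(u.ravel()<410)),("keeper",.074,.082,roi&(u.ravel()<350))):
    Q=sel(lo,hi,m)
    if len(Q): print(nm,len(Q),Q.mean(0).round(4),[np.round(a,4) for a in cv2.minAreaRect(Q[:,:2].astype(np.float32))])
for n,p in dict(mug=(394,183),pot=(224,244),er=(497,189)).items(): print(n,world(c,p[0]/1.25,p[1]/1.25,.05).round(3))
E
```

```text
blue [0.655 0.175] (array([0.6573, 0.1763, 0.0766]), array([0.658 , 0.1766, 0.0151]), 103)
yellow [0.577 0.302] (array([0.5779, 0.3039, 0.0769]), array([0.5786, 0.3044, 0.015 ]), 109)
green [0.456 0.408] (array([0.4552, 0.4161, 0.0766]), array([0.4557, 0.4164, 0.0151]), 119)
purple [0.48  0.289] (array([0.4802, 0.2906, 0.0769]), array([0.4801, 0.2914, 0.0151]), 115)
red [0.431 0.201] (array([0.4314, 0.2014, 0.077 ]), array([0.4315, 0.2014, 0.0147]), 113)
rack 1400 [ 0.5843 -0.1001  0.0413] [array([ 0.597 , -0.1517]), array([0.1265, 0.4105]), np.float64(12.3705)]
guide 864 [ 0.6097 -0.2097  0.0696] [array([ 0.5965, -0.152 ]), array([0.042, 0.411]), np.float64(12.7604)]
knob 101 [ 0.5865 -0.106   0.1264] [array([ 0.5871, -0.107 ]), array([0.0258, 0.0243]), np.float64(11.4942)]
barsurf 281 [ 0.5825 -0.0887  0.0665] [array([ 0.5699, -0.0566]), array([0.0356, 0.2133]), np.float64(11.8028)]
keeper 178 [0.5551 0.0363 0.0788] [array([0.5554, 0.0361]), array([0.0452, 0.0262]), np.float64(11.9261)]
mug [0.758 0.088 0.05 ]
pot [0.622 0.444 0.05 ]
er [ 0.747 -0.135  0.05 ]
```

{"api": "jog_arm", "payload": {
  "dp": [
    [-0.04,-0.04,-0.02],
    [-0.08,-0.084,-0.03],
    [-0.12,-0.126,-0.03],
    [-0.16,-0.168,-0.03],
    [-0.2,-0.21,-0.03],
    [-0.24,-0.252,-0.03],
    [-0.28,-0.294,-0.03],
    [-0.32,-0.336,-0.03]
  ],
  "rot": [
    [0,0,0.1415],
    [0,0,0.283],
    [0,0,0.4245],
    [0,0,0.566],
    [0,0,0.7075],
    [0,0,0.849],
    [0,0,0.9905],
    [0,0,1.132]
  ],
  "fingers": [1,1,1,1,1,1,1,1],
  "newtons": 50
}}

```text
t: 1.1
ee_pos: [0.3817, 0.2342, 0.2434]
tcp_rot: [-180.0, -0.0, 102.2]
contact_force: [0.4, 0.3, 1.2]
grip_width: 0.0853
gripper_force: 0.0
```

```bash
cat >> h.py <<'E'
from scipy.spatial.transform import Rotation as Rn
RC=np.array([.5783,-.068]);YAW=np.radians(12.45)
RX=np.array([np.cos(YAW),np.sin(YAW)]);RY=np.array([-RX[1],RX[0]])
def rack(x,y): return RC+x*RX+y*RY
def go(x,y,z):
    s=read_state();R=Rn.from_euler("xyz",s["tcp_rot"],degrees=True)
    d=R.inv().apply(np.array([x,y,z])-s["ee_pos"])
    T=Rn.from_matrix(np.array([[RY[0],RX[0],0],[RY[1],RX[1],0],[0,0,-1]]))
    print("dp",d.round(4),"rot",(R.inv()*T).as_rotvec().round(4),"pos",s["ee_pos"].round(4),"t",s["t"],"F",s["contact_force"].round(1),"w",s["grip_width"].round(4))
E
python3 -c "
from h import *
go(.5871,-.107,.21)"
```

```text
Traceback (most recent call last):
  File "h.py", line 33, in go
    print("dp",d.round(4),"rot",(R.inv()*T).as_rotvec().round(4),"pos",s["ee_pos"].round(4),"t",s["t"],"F",s["contact_force"].round(1),"w",s["grip_width"].round(4))
                                                                                                                                           ^^^^^^^^^^^^^^^^^^^^^
AttributeError: 'float' object has no attribute 'round'
```

```bash
sed -i 's/s\["grip_width"\].round(4)/round(s["grip_width"],4)/' h.py
python3 -c "
from h import *
go(.5871,-.107,.21)"
```

```text
dp [-0.3769  0.1287  0.0333] rot [-0.     -0.0001 -0.0046] pos [0.3817 0.2342 0.2434] t 1.1 F [0.4 0.3 1.2] w 0.0853
```

{"api": "jog_arm", "payload": {
  "dp": [
    [-0.055,0.019,0],
    [-0.11,0.038,0],
    [-0.165,0.057,0.01],
    [-0.22,0.076,0.02],
    [-0.275,0.094,0.033],
    [-0.33,0.113,0.033],
    [-0.377,0.129,0.033],
    [-0.377,0.129,0.033]
  ],
  "rot": [
    [0,0,-0.0046],
    [0,0,-0.0046],
    [0,0,-0.0046],
    [0,0,-0.0046],
    [0,0,-0.0046],
    [0,0,-0.0046],
    [0,0,-0.0046],
    [0,0,-0.0046]
  ],
  "fingers": [1,1,1,1,1,1,1,1]
}}

```text
t: 2.1
ee_pos: [0.5887, -0.1102, 0.2097]
tcp_rot: [-179.9, 0.2, 102.3]
contact_force: [-0.7, -0.3, 0.1]
grip_width: 0.0853
gripper_force: 0.0
```

```bash
python3 -c "
from h import *
c=read_camera('wrist');save(c,'w1.png',1.25)
v,u=np.mgrid[0:400,0:640];P=world(c,u.ravel(),v.ravel())
p=c['pixels'].reshape(-1,3).astype(int)
m=(p[:,0]>120)&(p[:,1]<70)&(p[:,2]<70)&(P[:,2]>.117)&(P[:,2]<.135)
Q=P[m];print(len(Q),Q.mean(0),cv2.minAreaRect(Q[:,:2].astype(np.float32)))
go(.5871,-.107,.112)"
```

```text
300 [ 0.58843056 -0.10330361  0.12391961] ((0.587130606174469, -0.1048048585653305), (0.025081250816583633, 0.022802725434303284), 12.75058364868164)
dp [-0.0001 -0.0008  0.0976] rot [-0.0017  0.0004  0.0005] pos [ 0.5881 -0.1066  0.2096] t 2.15 F [-0.2  0.5  0.1] w 0.0854
```

{"api": "jog_arm", "payload": {
  "dp": [
    [0,-0.001,0.04],
    [0,-0.001,0.08],
    [0,-0.001,0.097],
    [0,-0.001,0.097],
    [0,-0.001,0.097],
    [0,-0.001,0.097],
    [0,-0.001,0.097],
    [0,-0.001,0.097]
  ],
  "rot": [
    [0,0,0],
    [0,0,0],
    [0,0,0],
    [0,0,0],
    [0,0,0],
    [0,0,0],
    [0,0,0],
    [0,0,0]
  ],
  "fingers": [1,1,1,-1,-1,-1,-1,-1],
  "newtons": 50
}}

```text
t: 3.15
ee_pos: [0.5876, -0.1048, 0.1139]
tcp_rot: [180.0, 0.0, 102.7]
contact_force: [0.5, 0.5, 0.1]
grip_width: 0.0002
gripper_force: 0.0
```

```bash
python3 -c "
from h import *
c=read_camera('side');save(c,'s1.png',3,(260,150,500,340))
c=read_camera('wrist');save(c,'w2.png',1)
go(.5871,-.107,.112)"
```

```text
dp [-0.0022 -0.0008  0.0016] rot [0.0002 0.0001 0.0043] pos [ 0.5875 -0.1047  0.1136] t 3.25 F [ 0.4 -0.2 -0.3] w -0.0001
```

View pics/s1.png

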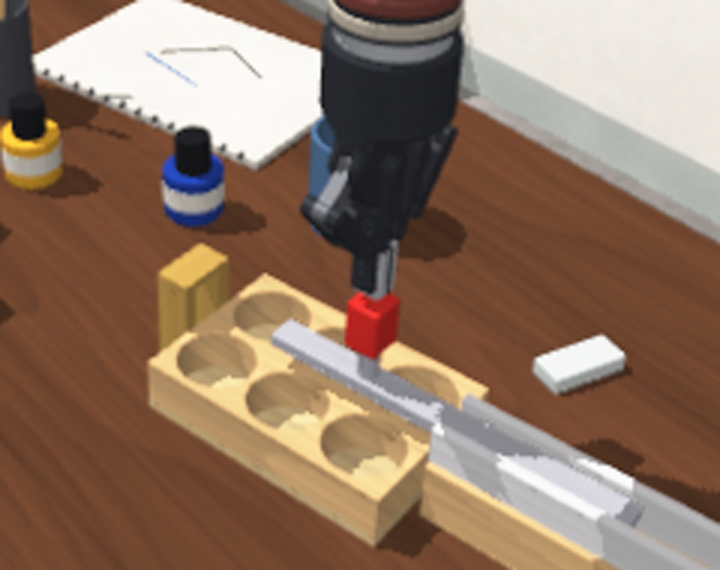

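View pics/w2.png

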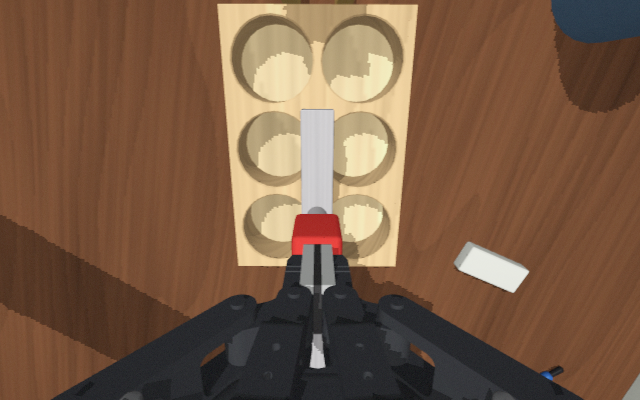

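The fingers closed on nothing. The side view shows the tips ending at the knob's top face, crop (375,293), instead of around it. I'll compare where the state says the tips are with where the cameras see them.

```bash
cat >> h.py <<'E'
def proj(c,p):
    q=c["camera_from_world"]@np.r_[p,1];K=c["intrinsics"]
    return np.array([K[0,2]+K[0,0]*q[0]/-q[2],K[1,2]-K[1,1]*q[1]/-q[2]])
E
python3 -c "
from h import *
p=read_state()['ee_pos'];print(p)
for n in('side','wrist','top'):
    c=read_camera(n)
    for dz in(0,-.019):
        q=proj(c,p+[0,0,dz]);print(n,dz,q.round(1),((q-[260,150])*3).round(0))
    if n!='top':
      u,v=(384,244) if n=='side' else (318,262)
      print(world(c,[u,u,u],[v-4,v,v+14]).round(4))
    if n=='side': print('knobfront',world(c,[384,384],[253,262]).round(4))
    if n=='top':
      w,u=np.mgrid[0:400,0:640];P=world(c,u.ravel(),w.ravel());m=(np.hypot(P[:,0]-.587,P[:,1]+.105)<.03);print(np.unique(P[m][:,2].round(2),return_counts=True))
s=read_state();print(s)"
```

```text
[ 0.58745339 -0.104713    0.11358715]
side 0 [382.6 254.3] [368. 313.]
side -0.019 [382.  262.1] [366. 336.]
[[ 0.5778 -0.1147  0.1577]
 [ 0.5808 -0.1126  0.146 ]
 [ 0.5793 -0.117   0.1172]]
knobfront [[ 0.5801 -0.1151  0.1272]
 [ 0.5788 -0.1182  0.1088]]
wrist 0 [317.5 247.2] [172. 292.]
wrist -0.019 [317.5 232.6] [172. 248.]
[[ 0.5849 -0.0927  0.1479]
 [ 0.5848 -0.0922  0.1523]
 [ 0.5849 -0.0926  0.1623]]
top 0 [393.  206.3] [399. 169.]
top -0.019 [391.4 207.3] [394. 172.]
(array([0.  , 0.01, 0.02, 0.03, 0.04, 0.05, 0.06, 0.07, 0.09, 0.1 , 0.11,
       0.12, 0.13, 0.14, 0.15, 0.16, 0.18, 0.19, 0.46, 0.47, 0.48, 0.49,
       0.5 , 0.51, 0.52]), array([  1,  96,  12,   8,  63,   2,  18,  66,   1,  14,   9,  15,  13,
         5,   9,   3,   6,  13,  16, 230,  63, 187, 162,  99,  14]))
{'t': 3.4, 'q': array([ -4.87373409,  38.22633834,  21.14924416,  97.83789979,
       -17.69418818,  47.25145698,  36.94793726]), 'qvel': array([ 0.002089  ,  0.02495552, -0.06846026,  0.06308103,  0.06144336,
        0.07509643,  0.01706798]), 'tau': array([ 4.59809653e-04, -4.40885818e+01,  4.64725703e+00, -1.34318796e+01,
        8.74263496e-03,  1.67830083e-03, -7.07216805e-05]), 'ee_pos': array([ 0.58738423, -0.10471684,  0.1133907 ]), 'tcp_rot': array([-1.79994440e+02,  1.22797301e-03,  1.02697640e+02]), 'contact_force': array([ 0.08562827, -0.8184085 , -0.85046562]), 'torque': array([-0.0276615 , -0.03556732,  0.03220943]), 'gripper_force': 0.0, 'grip_width': -0.00036087134906080627}
```

The cameras put the shut fingertips at about z=0.13. The state implies 0.095, so the real tips are about 35 mm higher than the state says, while the lateral position agrees. I'll open, go 33 mm lower and close again, and the knob's known 26 mm width will show whether that is right.

{"api": "jog_arm", "payload": {
  "dp": [
    [0,0,0],
    [0,0,0],
    [0,0,0],
    [0,0,0.015],
    [0,0,0.033],
    [0,0,0.033],
    [0,0,0.033],
    [0,0,0.033]
  ],
  "rot": [
    [0,0,0],
    [0,0,0],
    [0,0,0],
    [0,0,0],
    [0,0,0],
    [0,0,0],
    [0,0,0],
    [0,0,0]
  ],
  "fingers": [1,1,1,1,1,1,-1,-1],
  "newtons": 50
}}

```text
t: 4.4
ee_pos: [0.5878, -0.1049, 0.0808]
tcp_rot: [180.0, 0.0, 102.7]
contact_force: [0.3, 0.6, -0.1]
grip_width: 0.0515
gripper_force: 0.0
```

{"api": "jog_arm", "payload": {
  "dp": [
    [0,0,0],
    [0,0,0],
    [0,0,0]
  ],
  "rot": [
    [0,0,0],
    [0,0,0],
    [0,0,0]
  ],
  "fingers": [-1,-1,-1]
}}

```text
t: 4.78
ee_pos: [0.5873, -0.1049, 0.0811]
tcp_rot: [180.0, 0.0, 102.7]
contact_force: [-2.8, 0.2, 4.2]
grip_width: 0.0252
gripper_force: 51.7
```

Gripped at 25 mm. I'll draw the bar back.

{"api": "jog_arm", "payload": {
  "dp": [
    [-0.02,0,0],
    [-0.04,0,0],
    [-0.06,0,0],
    [-0.08,0,0],
    [-0.1,0,0],
    [-0.115,0,0],
    [-0.125,0,0],
    [-0.13,0,0]
  ],
  "rot": [
    [0,0,0],
    [0,0,0],
    [0,0,0],
    [0,0,0],
    [0,0,0],
    [0,0,0],
    [0,0,0],
    [0,0,0]
  ],
  "fingers": [-1,-1,-1,-1,-1,-1,-1,-1]
}}

```text
t: 5.78
ee_pos: [0.6147, -0.229, 0.081]
tcp_rot: [-179.9, -0.4, 102.7]
contact_force: [-7.7, 9.6, 11.1]
grip_width: 0.0253
gripper_force: 52.8
```

{"api": "jog_arm", "payload": {
  "dp": [
    [-0.001,0,0],
    [-0.002,0,0],
    [-0.002,0,0]
  ],
  "rot": [
    [0,0,0],
    [0,0,0],
    [0,0,0]
  ],
  "fingers": [-1,-1,-1]
}}

```text
t: 6.15
ee_pos: [0.6147, -0.2289, 0.0811]
tcp_rot: [-179.8, -0.5, 102.8]
contact_force: [-7.2, 8.0, 9.5]
grip_width: 0.0254
gripper_force: 52.6
```

{"api": "jog_arm", "payload": {
  "dp": [
    [0.002,0,0],
    [0.002,0,0],
    [0.002,0,0],
    [0.002,0,-0.05],
    [0.002,0,-0.1],
    [0.002,0,-0.13],
    [0.002,0,-0.13]
  ],
  "rot": [
    [0,0,0],
    [0,0,0],
    [0,0,0],
    [0,0,0],
    [0,0,0],
    [0,0,0],
    [0,0,0]
  ],
  "fingers": [1,1,1,1,1,1,1]
}}

```text
t: 7.02
ee_pos: [0.6176, -0.233, 0.2136]
tcp_rot: [179.7, 0.3, 102.7]
contact_force: [0.8, 0.2, -0.6]
grip_width: 0.0853
gripper_force: 0.0
```

```bash
cat >> h.py <<'E'
N0=dict(blue=(.657,.176),yellow=(.578,.304),green=(.455,.416),purple=(.480,.291),red=(.4315,.2014))
E
python3 -c "
from h import *
c=read_camera('top')
for k,o in caps(c,N0,r=.06).items(): print(k,o)
v,u=np.mgrid[0:400,0:640];P=world(c,u.ravel(),v.ravel());col=c['pixels'].reshape(-1,3).astype(int)
m=(col[:,0]>140)&(col[:,1]<60)&(col[:,2]<60)&(P[:,2]>.115)&(P[:,2]<.13);print(m.sum(),P[m].mean(0),rack(0,-.168))
go(.4315,.2014,.17)
c=read_camera('side');save(c,'s2.png',1.25)"
```

```text
blue (array([0.6572, 0.1765, 0.0771]), array([0.6575, 0.1764, 0.0148]), 103)
yellow (array([0.5779, 0.3039, 0.0769]), array([0.5785, 0.304 , 0.0152]), 110)
green (array([0.4552, 0.416 , 0.0768]), array([0.4555, 0.4165, 0.0154]), 119)
purple (array([0.4802, 0.2903, 0.077 ]), array([0.4802, 0.2908, 0.0153]), 115)
red (array([0.4314, 0.2015, 0.077 ]), array([0.4313, 0.2014, 0.0148]), 111)
52 [ 0.61352111 -0.22689652  0.12442826] [ 0.61451871 -0.2320494 ]
dp [ 0.4636 -0.0853  0.0404] rot [0.0018 0.0015 0.004 ] pos [ 0.6164 -0.2321  0.2112] t 7.075 F [ 0.5  0.8 -1.9] w 0.0857
```

{"api": "jog_arm", "payload": {
  "dp": [
    [0.06,-0.011,0],
    [0.12,-0.022,0],
    [0.18,-0.033,0],
    [0.24,-0.044,0],
    [0.3,-0.055,0],
    [0.36,-0.066,0.02],
    [0.42,-0.077,0.04],
    [0.464,-0.085,0.04]
  ],
  "rot": [
    [0,0,0.003],
    [0,0,0.003],
    [0,0,0.003],
    [0,0,0.003],
    [0,0,0.003],
    [0,0,0.003],
    [0,0,0.003],
    [0,0,0.003]
  ],
  "fingers": [1,1,1,1,1,1,1,1]
}}

```text
t: 8.12
ee_pos: [0.4276, 0.204, 0.1676]
tcp_rot: [-179.6, 0.1, 102.6]
contact_force: [0.9, -0.4, -0.2]
grip_width: 0.0854
gripper_force: 0.0
```

{"api": "jog_arm", "payload": {
  "dp": [
    [0,0,0],
    [0,0,0]
  ],
  "rot": [
    [0,0,0],
    [0,0,0]
  ],
  "fingers": [1,1]
}}

```text
t: 8.38
ee_pos: [0.4307, 0.2015, 0.1695]
tcp_rot: [-179.9, 0.1, 102.5]
contact_force: [0.3, -0.5, 0.1]
grip_width: 0.0852
gripper_force: 0.0
```

```bash
python3 -c "
from h import *
go(.4315,.2014,.035)
c=read_camera('wrist');save(c,'w3.png',1)
for k,o in caps(c,N0).items(): print(k,o)
c=read_camera('side');save(c,'s3.png',3,(140,90,380,290))
p=read_state()['ee_pos'];print([(proj(c,p+[0,0,d])-[140,90])*3 for d in(0,.016,.035)])
c=read_camera('top')
v,u=np.mgrid[0:400,0:640];P=world(c,u.ravel(),v.ravel());col=c['pixels'].reshape(-1,3).astype(int)
m=(col[:,0]>140)&(col[:,1]<60)&(col[:,2]<60)&(P[:,2]>.115)&(P[:,2]<.13);print(m.sum(),P[m].mean(0),rack(0,-.168))
"
```

```text
dp [-1.000e-04  1.000e-03  1.345e-01] rot [-0.0019  0.0016  0.0011] pos [0.4307 0.2015 0.1695] t 8.375 F [ 0.3 -0.5  0.1] w 0.0852
blue (array([0.6561, 0.1793, 0.0749]), array([0.6586, 0.1785, 0.0162]), 912)
yellow (array([0.5771, 0.3062, 0.075 ]), array([0.5786, 0.3063, 0.0152]), 1399)
purple (array([0.4796, 0.2928, 0.0752]), array([0.4802, 0.2926, 0.0151]), 1342)
red (array([0.4316, 0.2042, 0.0753]), array([0.4315, 0.2031, 0.0152]), 1021)
[array([264.44709161, 289.99302125]), array([261.31497067, 269.97814439]), array([257.51384929, 245.68822149])]
86 [ 0.61378823 -0.22846613  0.12620107] [ 0.61451871 -0.2320494 ]
```

View pics/s3.png

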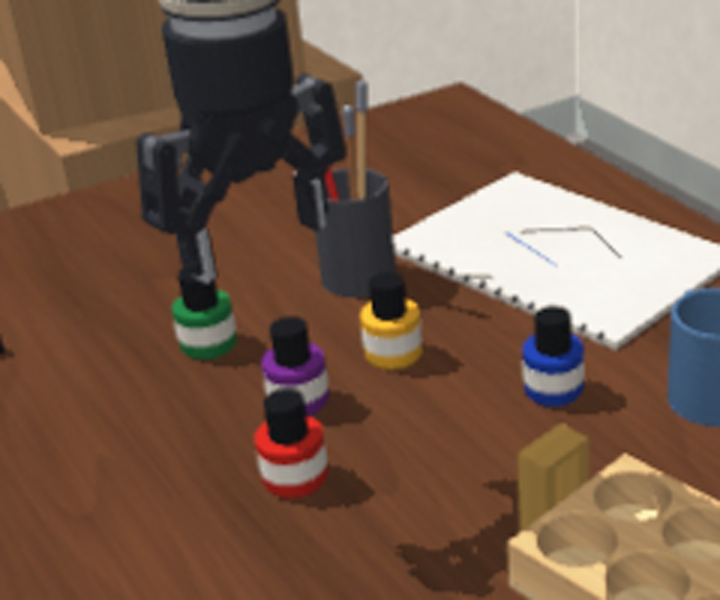

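Here the open tips at crop (205,285) and (318,228) straddle the red cap at about (285,405). Their midpoint confirms the roughly +35 mm height offset. I'll descend and grip the red cap.

{"api": "jog_arm", "payload": {
  "dp": [
    [0,0.001,0.05],
    [0,0.001,0.1],
    [0,0.001,0.13],
    [0,0.001,0.137],
    [0,0.001,0.137],
    [0,0.001,0.137],
    [0,0.001,0.137],
    [0,0.001,0.137]
  ],
  "rot": [
    [0,0,0],
    [0,0,0],
    [0,0,0],
    [0,0,0],
    [0,0,0],
    [0,0,0],
    [0,0,0],
    [0,0,0]
  ],
  "fingers": [1,1,1,1,1,-1,-1,-1],
  "newtons": 40
}}

```text
t: 9.52
ee_pos: [0.4324, 0.203, 0.0341]
tcp_rot: [179.9, -0.0, 102.5]
contact_force: [-0.7, -0.2, -0.0]
grip_width: 0.0323
gripper_force: 0.0
```

{"api": "jog_arm", "payload": {
  "dp": [
    [0,0,0],
    [0,0,0],
    [0,0,0],
    [0,0,-0.04],
    [0,0,-0.08],
    [0,0,-0.1],
    [0,0,-0.1]
  ],
  "rot": [
    [0,0,0],
    [0,0,0],
    [0,0,0],
    [0,0,0],
    [0,0,0],
    [0,0,0],
    [0,0,0]
  ],
  "fingers": [-1,-1,-1,-1,-1,-1,-1]
}}

```text
t: 10.4
ee_pos: [0.4327, 0.2031, 0.1345]
tcp_rot: [179.8, -0.1, 102.5]
contact_force: [0.5, 0.1, -1.5]
grip_width: 0.0287
gripper_force: 40.2
```

```bash
python3 -c "
from h import *
x=rack(-.030,-.060);print(x);go(*x,.13)
c=read_camera('side');save(c,'s4.png',3,(140,90,380,290))"
```

```text
[ 0.56194072 -0.1330567 ]
dp [-0.3562  0.0531  0.0043] rot [ 0.003  -0.0009  0.0017] pos [0.4327 0.2031 0.1345] t 10.4 F [ 0.5  0.1 -1.5] w 0.0287
```

View pics/s4.png

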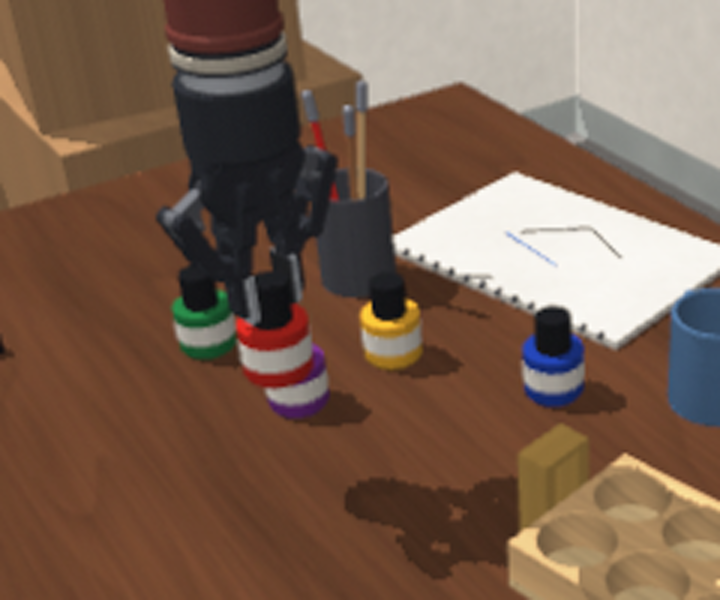

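The red bottle is held upright by the cap, crop (275,300). Now carrying it to well 0.

{"api": "jog_arm", "payload": {
  "dp": [
    [-0.05,0.008,-0.01],
    [-0.105,0.016,-0.01],
    [-0.16,0.024,-0.01],
    [-0.215,0.032,-0.01],
    [-0.27,0.041,-0.01],
    [-0.32,0.049,-0.01],
    [-0.355,0.054,0],
    [-0.355,0.054,0.02]
  ],
  "rot": [
    [0,0,0.0017],
    [0,0,0.0017],
    [0,0,0.0017],
    [0,0,0.0017],
    [0,0,0.0017],
    [0,0,0.0017],
    [0,0,0.0017],
    [0,0,0.0017]
  ],
  "fingers": [-1,-1,-1,-1,-1,-1,-1,-1]
}}

```text
t: 11.45
ee_pos: [0.5617, -0.1372, 0.1118]
tcp_rot: [-180.0, 0.2, 102.1]
contact_force: [-0.2, 1.3, -2.6]
grip_width: 0.0284
gripper_force: 40.1
```

{"api": "jog_arm", "payload": {
  "dp": [
    [0,0,0],
    [0,0,0]
  ],
  "rot": [
    [0,0,0],
    [0,0,0]
  ],
  "fingers": [-1,-1]
}}

```text
t: 11.7
ee_pos: [0.5614, -0.1313, 0.1128]
tcp_rot: [-179.9, -0.1, 102.5]
contact_force: [0.8, 0.9, -1.3]
grip_width: 0.0287
gripper_force: 40.1
```

```bash
python3 -c "
from h import *
x=rack(-.029,-.0585);go(*x,.0425)
for n in('wrist','side'):
    c=read_camera(n)
    if n=='wrist': save(c,'w4.png',1)
    else: save(c,'s5.png',3,(280,150,500,340))
"
```

```text
dp [-0.0004  0.0012  0.0703] rot [-0.0013 -0.001   0.0008] pos [ 0.5614 -0.1313  0.1128] t 11.7 F [ 0.8  0.9 -1.3] w 0.0287
```

View pics/w4.png

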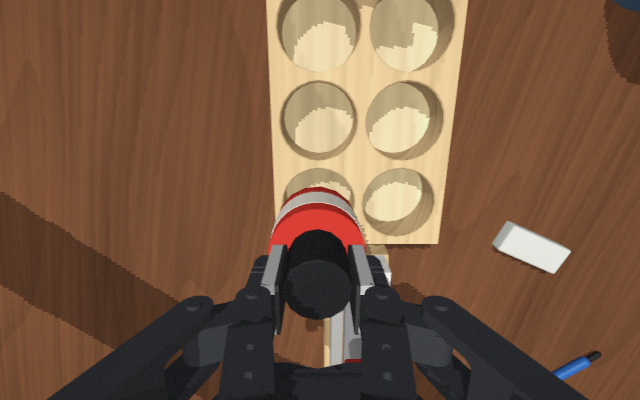

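View pics/s5.png

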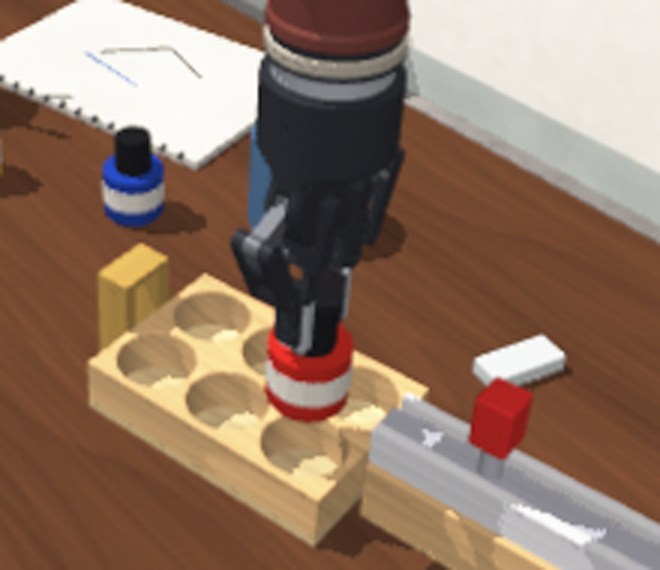

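The wrist view shows the bottle, u≈318, in line with its column of wells, u≈318. The side view shows the bar fully inside the guide. Lowering now.

{"api": "jog_arm", "payload": {
  "dp": [
    [0,0.001,0.025],
    [0,0.001,0.035],
    [0,0.001,0.042],
    [0,0.001,0.049],
    [0,0.001,0.056],
    [0,0.001,0.063],
    [0,0.001,0.069],
    [0,0.001,0.069]
  ],
  "rot": [
    [0,0,0],
    [0,0,0],
    [0,0,0],
    [0,0,0],
    [0,0,0],
    [0,0,0],
    [0,0,0],
    [0,0,0]
  ],
  "fingers": [-1,-1,-1,-1,-1,-1,-1,-1]
}}

```text
t: 12.8
ee_pos: [0.5623, -0.1319, 0.0439]
tcp_rot: [-179.9, -0.0, 102.4]
contact_force: [-0.8, 0.1, -1.4]
grip_width: 0.0286
gripper_force: 40.2
```

Clean entry. I'll set it down, open part-way, lift and head for purple.

{"api": "jog_arm", "payload": {
  "dp": [
    [0,0,0.002],
    [0,0,0.002],
    [0,0,0.002],
    [0,0,0.002],
    [0,0,-0.03],
    [0,0,-0.07],
    [0,0,-0.11],
    [0,0,-0.11]
  ],
  "rot": [
    [0,0,0],
    [0,0,0],
    [0,0,0],
    [0,0,0],
    [0,0,0],
    [0,0,0],
    [0,0,0],
    [0,0,0]
  ],
  "fingers": [-1,0.1,0.1,0.1,0.1,0.1,0.3,1]
}}

```text
t: 13.8
ee_pos: [0.5651, -0.133, 0.1581]
tcp_rot: [179.6, 0.2, 102.4]
contact_force: [0.1, 0.9, -1.2]
grip_width: 0.0717
gripper_force: 0.0
```

```bash
cat >> h.py <<'E'
def status(nx,wells=()):
    c=read_camera('top')
    for k,o in caps(c,N0,r=.06).items(): print(k,o[0],o[1][2])
    for k,o in caps(c,dict(wells),.079,.092,.025).items(): print('well',k,o[0],o[1],o[2])
    go(*nx)
E
python3 -c "
from h import *
status((.4805,.2915,.15),{0:rack(-.03,-.06)})"
```

```text
blue [0.6572 0.1763 0.0765] 0.0148
yellow [0.578  0.3042 0.0768] 0.015
green [0.4552 0.416  0.0768] 0.0153
purple [0.4801 0.2906 0.0771] 0.0149
well 0 [ 0.5617 -0.1328  0.0846] [ 0.5613 -0.1327  0.0152] 106
dp [0.4317 0.01   0.0055] rot [ 0.0033  0.0014 -0.0003] pos [ 0.5636 -0.1322  0.156 ] t 13.85 F [-0.3 -0.2 -1.1] w 0.0787
```

{"api": "jog_arm", "payload": {
  "dp": [
    [0.06,0.002,0],
    [0.12,0.004,0],
    [0.18,0.006,0],
    [0.24,0.008,0],
    [0.3,0.01,0],
    [0.36,0.011,0],
    [0.42,0.011,0],
    [0.432,0.011,0]
  ],
  "rot": [
    [0,0,0],
    [0,0,0],
    [0,0,0],
    [0,0,0],
    [0,0,0],
    [0,0,0],
    [0,0,0],
    [0,0,0]
  ],
  "fingers": [1,1,1,1,1,1,1,1]
}}

```text
t: 14.85
ee_pos: [0.4769, 0.2982, 0.1524]
tcp_rot: [-179.8, -0.1, 103.0]
contact_force: [-0.2, -0.4, 0.2]
grip_width: 0.0855
gripper_force: 0.0
```

{"api": "jog_arm", "payload": {
  "dp": [
    [0,0,0.02],
    [0,0,0.04],
    [0,0,0.04],
    [0,0,0.04]
  ],
  "rot": [
    [0,0,0],
    [0,0,0],
    [0,0,0],
    [0,0,0]
  ],
  "fingers": [1,1,1,1]
}}

```text
t: 15.35
ee_pos: [0.4809, 0.2916, 0.1145]
tcp_rot: [180.0, 0.0, 102.4]
contact_force: [1.5, -0.1, -0.0]
grip_width: 0.0855
gripper_force: 0.0
```

```bash
python3 -c "
from h import *
c=read_camera('wrist')
for k,o in caps(c,N0).items(): print(k,o[1])
go(.4811,.292,.034)"
```

```text
blue [0.6561 0.178  0.0129]
yellow [0.5787 0.3067 0.0154]
green [0.4563 0.4147 0.0141]
purple [0.4802 0.293  0.0151]
dp [ 0.0001 -0.0001  0.0809] rot [ 0.0009  0.     -0.0011] pos [0.4811 0.2919 0.1149] t 15.4 F [-0.1 -0.5  0. ] w 0.0853
```

{"api": "jog_arm", "payload": {
  "dp": [
    [0,0,0.04],
    [0,0,0.07],
    [0,0,0.081],
    [0,0,0.081],
    [0,0,0.081],
    [0,0,0.081],
    [0,0,0.081],
    [0,0,0.081]
  ],
  "rot": [
    [0,0,0],
    [0,0,0],
    [0,0,0],
    [0,0,0],
    [0,0,0],
    [0,0,0],
    [0,0,0],
    [0,0,0]
  ],
  "fingers": [1,1,1,-1,-1,-1,-1,-1]
}}

```text
t: 16.4
ee_pos: [0.481, 0.2926, 0.0346]
tcp_rot: [179.9, -0.0, 102.4]
contact_force: [-2.3, -1.3, 5.6]
grip_width: 0.0287
gripper_force: 39.3
```

{"api": "jog_arm", "payload": {
  "dp": [
    [0,0,0],
    [0,0,-0.04],
    [0,0,-0.08],
    [0,0,-0.11],
    [0,0,-0.11],
    [0,0,-0.11]
  ],
  "rot": [
    [0,0,0],
    [0,0,0],
    [0,0,0],
    [0,0,0],
    [0,0,0],
    [0,0,0]
  ],
  "fingers": [-1,-1,-1,-1,-1,-1]
}}

```text
t: 17.15
ee_pos: [0.4793, 0.2919, 0.1422]
tcp_rot: [-179.8, 0.0, 102.4]
contact_force: [0.5, 0.4, -2.3]
grip_width: 0.0286
gripper_force: 40.3
```

```bash
python3 -c "
from h import *
x=rack(-.029,.0015);print(x);go(*x,.114)"
```

```text
[ 0.54965857 -0.07278731]
dp [-0.3713 -0.0098  0.0284] rot [-0.0026  0.0006 -0.0002] pos [0.4793 0.2919 0.1422] t 17.15 F [ 0.5  0.4 -2.3] w 0.0286
```

{"api": "jog_arm", "payload": {
  "dp": [
    [-0.055,-0.002,0],
    [-0.11,-0.003,0],
    [-0.165,-0.004,0],
    [-0.22,-0.006,0],
    [-0.275,-0.008,0],
    [-0.33,-0.01,0],
    [-0.371,-0.01,0],
    [-0.371,-0.01,0.01]
  ],
  "rot": [
    [0,0,0],
    [0,0,0],
    [0,0,0],
    [0,0,0],
    [0,0,0],
    [0,0,0],
    [0,0,0],
    [0,0,0]
  ],
  "fingers": [-1,-1,-1,-1,-1,-1,-1,-1]
}}

```text
t: 18.15
ee_pos: [0.5503, -0.0779, 0.1324]
tcp_rot: [-179.9, 0.2, 101.9]
contact_force: [0.7, -0.2, -3.1]
grip_width: 0.0288
gripper_force: 40.2
```

{"api": "jog_arm", "payload": {
  "dp": [
    [0,0,0.02],
    [0,0,0.02],
    [0,0,0.02]
  ],
  "rot": [
    [0,0,0],
    [0,0,0],
    [0,0,0]
  ],
  "fingers": [-1,-1,-1]
}}

```text
t: 18.52
ee_pos: [0.5504, -0.0713, 0.113]
tcp_rot: [-179.9, -0.0, 102.5]
contact_force: [-0.6, -0.4, -2.3]
grip_width: 0.0288
gripper_force: 40.1
```

```bash
python3 -c "
from h import *
x=rack(-.029,.0015);go(*x,.0445)"
```

```text
dp [-0.0013 -0.0009  0.0685] rot [-0.001  -0.0005  0.0008] pos [ 0.5504 -0.0713  0.113 ] t 18.525 F [-0.6 -0.4 -2.3] w 0.0288
```

{"api": "jog_arm", "payload": {
  "dp": [
    [-0.001,-0.001,0.025],
    [-0.001,-0.001,0.035],
    [-0.001,-0.001,0.042],
    [-0.001,-0.001,0.049],
    [-0.001,-0.001,0.056],
    [-0.001,-0.001,0.063],
    [-0.001,-0.001,0.069],
    [-0.001,-0.001,0.069]
  ],
  "rot": [
    [0,0,0],
    [0,0,0],
    [0,0,0],
    [0,0,0],
    [0,0,0],
    [0,0,0],
    [0,0,0],
    [0,0,0]
  ],
  "fingers": [-1,-1,-1,-1,-1,-1,-1,-1]
}}

```text
t: 19.52
ee_pos: [0.5494, -0.0733, 0.0439]
tcp_rot: [-179.9, -0.0, 102.4]
contact_force: [-0.3, 0.1, -2.5]
grip_width: 0.0286
gripper_force: 40.2
```

{"api": "jog_arm", "payload": {
  "dp": [
    [0,0,0.002],
    [0,0,0.002],
    [0,0,0.002],
    [0,0,0.002],
    [0,0,-0.03],
    [0,0,-0.07],
    [0,0,-0.11],
    [0,0,-0.11]
  ],
  "rot": [
    [0,0,0],
    [0,0,0],
    [0,0,0],
    [0,0,0],
    [0,0,0],
    [0,0,0],
    [0,0,0],
    [0,0,0]
  ],
  "fingers": [-1,0.1,0.1,0.1,0.1,0.1,0.3,1]
}}

```text
t: 20.52
ee_pos: [0.5522, -0.074, 0.1578]
tcp_rot: [179.6, 0.1, 102.4]
contact_force: [0.7, -0.5, 1.2]
grip_width: 0.0717
gripper_force: 0.0
```

```bash
python3 -c "
from h import *
status((.4562,.4175,.15),{0:rack(-.03,-.06),2:rack(-.03,0)})"
```

```text
blue [0.657  0.1762 0.077 ] 0.0151
yellow [0.578  0.304  0.0766] 0.0151
green [0.455  0.4162 0.0769] 0.015
well 2 [ 0.5483 -0.0737  0.0846] [ 0.5485 -0.0745  0.0149] 100
dp [0.4998 0.0135 0.0054] rot [ 0.0032  0.0009 -0.0003] pos [ 0.5506 -0.0735  0.1558] t 20.575 F [-0.2  0.2 -0.4] w 0.0789
```

{"api": "jog_arm", "payload": {
  "dp": [
    [0.062,0.002,0],
    [0.124,0.004,0],
    [0.186,0.006,0],
    [0.248,0.008,0],
    [0.31,0.01,0],
    [0.372,0.012,0],
    [0.434,0.014,0],
    [0.485,0.0145,0]
  ],
  "rot": [
    [0,0,0],
    [0,0,0],
    [0,0,0],
    [0,0,0],
    [0,0,0],
    [0,0,0],
    [0,0,0],
    [0,0,0]
  ],
  "fingers": [1,1,1,1,1,1,1,1]
}}

```text
t: 21.58
ee_pos: [0.4574, 0.4058, 0.1524]
tcp_rot: [-179.8, 0.0, 102.6]
contact_force: [0.2, -0.3, -0.5]
grip_width: 0.0857
gripper_force: 0.0
```

{"api": "jog_arm", "payload": {
  "dp": [
    [0.015,0,0.02],
    [0.015,0,0.04],
    [0.015,0,0.04],
    [0.015,0,0.04]
  ],
  "rot": [
    [0,0,0],
    [0,0,0],
    [0,0,0],
    [0,0,0]
  ],
  "fingers": [1,1,1,1]
}}

```text
t: 22.08
ee_pos: [0.457, 0.4166, 0.1142]
tcp_rot: [-180.0, 0.1, 102.3]
contact_force: [-0.6, -0.4, 0.4]
grip_width: 0.0855
gripper_force: 0.0
```

```bash
python3 -c "
from h import *
c=read_camera('wrist')
for k,o in caps(c,N0).items(): print(k,o[1])
go(.456,.4177,.034)"
```

```text
green [0.4556 0.419  0.015 ]
dp [ 0.0009 -0.0012  0.0808] rot [ 0.0007  0.0003 -0.0022] pos [0.4573 0.4171 0.1148] t 22.125 F [ 0.5 -0.3 -0.5] w 0.0854
```

{"api": "jog_arm", "payload": {
  "dp": [
    [0.001,-0.001,0.04],
    [0.001,-0.001,0.07],
    [0.001,-0.001,0.081],
    [0.001,-0.001,0.081],
    [0.001,-0.001,0.081],
    [0.001,-0.001,0.081],
    [0.001,-0.001,0.081],
    [0.001,-0.001,0.081]
  ],
  "rot": [
    [0,0,0],
    [0,0,0],
    [0,0,0],
    [0,0,0],
    [0,0,0],
    [0,0,0],
    [0,0,0],
    [0,0,0]
  ],
  "fingers": [1,1,1,-1,-1,-1,-1,-1]
}}

```text
t: 23.12
ee_pos: [0.4558, 0.4194, 0.0348]
tcp_rot: [179.9, -0.1, 102.4]
contact_force: [-0.6, -0.0, 5.1]
grip_width: 0.0286
gripper_force: 39.6
```

{"api": "jog_arm", "payload": {
  "dp": [
    [0,0,0],
    [0,0,-0.04],
    [0,0,-0.08],
    [0,0,-0.11],
    [0,0,-0.11],
    [0,0,-0.11]
  ],
  "rot": [
    [0,0,0],
    [0,0,0],
    [0,0,0],
    [0,0,0],
    [0,0,0],
    [0,0,0]
  ],
  "fingers": [-1,-1,-1,-1,-1,-1]
}}

```text
t: 23.88
ee_pos: [0.4541, 0.4183, 0.142]
tcp_rot: [-179.9, 0.1, 102.4]
contact_force: [0.2, 0.0, -2.7]
grip_width: 0.0287
gripper_force: 40.0
```

```bash
python3 -c "
from h import *
x=rack(-.029,.0615);print(x);go(*x,.114)"
```

```text
[ 0.53672331 -0.01419824]
dp [-0.4401 -0.0124  0.0285] rot [-0.0026  0.0011 -0.0002] pos [0.4541 0.4183 0.142 ] t 23.875 F [ 0.2  0.  -2.7] w 0.0287
```

{"api": "jog_arm", "payload": {
  "dp": [
    [-0.06,-0.002,0],
    [-0.12,-0.004,0],
    [-0.18,-0.006,0],
    [-0.24,-0.008,0],
    [-0.3,-0.01,0],
    [-0.36,-0.012,0],
    [-0.415,-0.012,0],
    [-0.44,-0.012,0]
  ],
  "rot": [
    [0,0,0],
    [0,0,0],
    [0,0,0],
    [0,0,0],
    [0,0,0],
    [0,0,0],
    [0,0,0],
    [0,0,0]
  ],
  "fingers": [-1,-1,-1,-1,-1,-1,-1,-1]
}}

```text
t: 24.88
ee_pos: [0.5371, -0.0183, 0.1419]
tcp_rot: [-179.8, 0.1, 102.1]
contact_force: [0.6, 0.6, -1.7]
grip_width: 0.0284
gripper_force: 40.0
```

{"api": "jog_arm", "payload": {
  "dp": [
    [0,0,0.02],
    [0,0,0.028],
    [0,0,0.028],
    [0,0,0.028]
  ],
  "rot": [
    [0,0,0],
    [0,0,0],
    [0,0,0],
    [0,0,0]
  ],
  "fingers": [-1,-1,-1,-1]
}}

```text
t: 25.38
ee_pos: [0.5383, -0.0129, 0.1155]
tcp_rot: [180.0, 0.0, 102.5]
contact_force: [0.3, -0.6, -0.4]
grip_width: 0.0286
gripper_force: 40.0
```

```bash
python3 -c "
from h import *
x=rack(-.029,.062);go(*x,.0445)"
```

```text
dp [-0.0004 -0.0018  0.071 ] rot [0.0001 0.     0.0007] pos [ 0.5383 -0.0129  0.1155] t 25.375 F [ 0.3 -0.6 -0.4] w 0.0286
```

{"api": "jog_arm", "payload": {
  "dp": [
    [-0.001,-0.002,0.025],
    [-0.001,-0.002,0.036],
    [-0.001,-0.002,0.043],
    [-0.001,-0.002,0.05],
    [-0.001,-0.002,0.057],
    [-0.001,-0.002,0.064],
    [-0.001,-0.002,0.071],
    [-0.001,-0.002,0.071]
  ],
  "rot": [
    [0,0,0],
    [0,0,0],
    [0,0,0],
    [0,0,0],
    [0,0,0],
    [0,0,0],
    [0,0,0],
    [0,0,0]
  ],
  "fingers": [-1,-1,-1,-1,-1,-1,-1,-1]
}}

```text
t: 26.38
ee_pos: [0.5359, -0.0148, 0.0438]
tcp_rot: [-179.9, -0.0, 102.4]
contact_force: [-0.3, 0.4, -0.8]
grip_width: 0.0286
gripper_force: 40.0
```

{"api": "jog_arm", "payload": {
  "dp": [
    [0,0,0.002],
    [0,0,0.002],
    [0,0,0.002],
    [0,0,0.002],
    [0,0,-0.03],
    [0,0,-0.07],
    [0,0,-0.11],
    [0,0,-0.11]
  ],
  "rot": [
    [0,0,0],
    [0,0,0],
    [0,0,0],
    [0,0,0],
    [0,0,0],
    [0,0,0],
    [0,0,0],
    [0,0,0]
  ],
  "fingers": [-1,0.1,0.1,0.1,0.1,0.1,0.3,1]
}}

```text
t: 27.38
ee_pos: [0.5388, -0.0152, 0.1576]
tcp_rot: [179.6, 0.1, 102.4]
contact_force: [1.1, -0.3, 0.0]
grip_width: 0.0717
gripper_force: 0.0
```

```bash
python3 -c "
from h import *
status((.579,.3055,.15),{0:rack(-.03,-.06),2:rack(-.03,0),4:rack(-.03,.06)})"
```

```text
blue [0.6571 0.1764 0.077 ] 0.0147
yellow [0.5777 0.3039 0.0772] 0.0151
well 4 [ 0.5319 -0.0077  0.0843] [ 0.533  -0.0094  0.0109] 28
dp [0.3039 0.1098 0.0058] rot [ 0.0031  0.0005 -0.0003] pos [ 0.5372 -0.0149  0.1557] t 27.425 F [-1.1 -0.5  0.8] w 0.0787
```

{"api": "jog_arm", "payload": {
  "dp": [
    [0.05,0.018,0],
    [0.1,0.037,0],
    [0.15,0.055,0],
    [0.2,0.073,0],
    [0.25,0.092,0],
    [0.303,0.111,0],
    [0.303,0.111,0.02],
    [0.303,0.111,0.04]
  ],
  "rot": [
    [0,0,0],
    [0,0,0],
    [0,0,0],
    [0,0,0],
    [0,0,0],
    [0,0,0],
    [0,0,0],
    [0,0,0]
  ],
  "fingers": [1,1,1,1,1,1,1,1]
}}

```text
t: 28.42
ee_pos: [0.5781, 0.3057, 0.1116]
tcp_rot: [-179.8, 0.0, 102.6]
contact_force: [-0.0, -0.4, -0.5]
grip_width: 0.0854
gripper_force: 0.0
```

{"api": "jog_arm", "payload": {
  "dp": [
    [0,0,0],
    [0,0,0]
  ],
  "rot": [
    [0,0,0],
    [0,0,0]
  ],
  "fingers": [1,1]
}}

```text
t: 28.68
ee_pos: [0.5796, 0.3047, 0.1142]
tcp_rot: [-180.0, 0.0, 102.4]
contact_force: [-0.4, 0.1, 0.4]
grip_width: 0.0854
gripper_force: 0.0
```

```bash
python3 -c "
from h import *
c=read_camera('wrist')
for k,o in caps(c,N0).items(): print(k,o[1])
go(.579,.3055,.034)"
```

```text
blue [0.6611 0.19   0.0099]
yellow [0.5787 0.3064 0.0152]
dp [ 0.0009 -0.0009  0.0808] rot [ 0.0006 -0.0001 -0.0008] pos [0.58   0.3048 0.1148] t 28.725 F [0.6 0.3 0. ] w 0.0852
```

{"api": "jog_arm", "payload": {
  "dp": [
    [0.001,-0.001,0.04],
    [0.001,-0.001,0.07],
    [0.001,-0.001,0.081],
    [0.001,-0.001,0.081],
    [0.001,-0.001,0.081],
    [0.001,-0.001,0.081],
    [0.001,-0.001,0.081],
    [0.001,-0.001,0.081]
  ],
  "rot": [
    [0,0,0],
    [0,0,0],
    [0,0,0],
    [0,0,0],
    [0,0,0],
    [0,0,0],
    [0,0,0],
    [0,0,0]
  ],
  "fingers": [1,1,1,-1,-1,-1,-1,-1]
}}

```text
t: 29.72
ee_pos: [0.5792, 0.306, 0.0349]
tcp_rot: [179.9, -0.0, 102.4]
contact_force: [-0.8, -0.7, 7.3]
grip_width: 0.0288
gripper_force: 39.6
```

{"api": "jog_arm", "payload": {
  "dp": [
    [0,0,0],
    [0,0,-0.04],
    [0,0,-0.08],
    [0,0,-0.11],
    [0,0,-0.11],
    [0,0,-0.11]
  ],
  "rot": [
    [0,0,0],
    [0,0,0],
    [0,0,0],
    [0,0,0],
    [0,0,0],
    [0,0,0]
  ],
  "fingers": [-1,-1,-1,-1,-1,-1]
}}

```text
t: 30.48
ee_pos: [0.5772, 0.3054, 0.1418]
tcp_rot: [-179.8, 0.0, 102.4]
contact_force: [-0.9, 0.7, -1.9]
grip_width: 0.0287
gripper_force: 40.0
```

```bash
python3 -c "
from h import *
x=rack(.031,-.0585);print(x)
status((*x,.114),{0:rack(-.03,-.06),2:rack(-.03,0),4:rack(-.03,.06)})"
```

```text
[ 0.62118289 -0.11844113]
blue [0.6571 0.1763 0.0769] 0.0147
well 0 [ 0.5616 -0.1327  0.0846] [ 0.5622 -0.1329  0.0155] 107
well 2 [ 0.5488 -0.0744  0.0846] [ 0.5487 -0.0746  0.0149] 106
well 4 [ 0.5358 -0.0169  0.0848] [ 0.5363 -0.017   0.0149] 108
dp [-0.4233 -0.0479  0.0279] rot [-0.004   0.0008 -0.0003] pos [0.5769 0.3053 0.1414] t 30.525 F [-0.4  0.1 -0.9] w 0.0288
```

{"api": "jog_arm", "payload": {
  "dp": [
    [-0.06,-0.008,0],
    [-0.12,-0.016,0],
    [-0.18,-0.024,0],
    [-0.24,-0.032,0],
    [-0.3,-0.04,0],
    [-0.36,-0.048,0],
    [-0.4,-0.048,0],
    [-0.423,-0.048,0]
  ],
  "rot": [
    [0,0,0],
    [0,0,0],
    [0,0,0],
    [0,0,0],
    [0,0,0],
    [0,0,0],
    [0,0,0],
    [0,0,0]
  ],
  "fingers": [-1,-1,-1,-1,-1,-1,-1,-1]
}}

```text
t: 31.52
ee_pos: [0.6213, -0.1214, 0.1416]
tcp_rot: [-179.8, 0.0, 102.2]
contact_force: [0.0, 0.3, -1.3]
grip_width: 0.0287
gripper_force: 39.9
```

{"api": "jog_arm", "payload": {
  "dp": [
    [0,0,0.02],
    [0,0,0.028],
    [0,0,0.028],
    [0,0,0.028]
  ],
  "rot": [
    [0,0,0],
    [0,0,0],
    [0,0,0],
    [0,0,0]
  ],
  "fingers": [-1,-1,-1,-1]
}}

```text
t: 32.02
ee_pos: [0.6229, -0.1172, 0.1156]
tcp_rot: [180.0, 0.0, 102.5]
contact_force: [-0.4, 0.2, -1.8]
grip_width: 0.0287
gripper_force: 39.9
```

```bash
python3 -c "
from h import *
x=rack(.031,-.0585);go(*x,.0445)"
```

```text
dp [-0.0008 -0.002   0.0711] rot [0.0004 0.0002 0.0006] pos [ 0.6229 -0.1172  0.1156] t 32.025 F [-0.4  0.2 -1.8] w 0.0287
```

{"api": "jog_arm", "payload": {
  "dp": [
    [-0.001,-0.002,0.025],
    [-0.001,-0.002,0.036],
    [-0.001,-0.002,0.043],
    [-0.001,-0.002,0.05],
    [-0.001,-0.002,0.057],
    [-0.001,-0.002,0.064],
    [-0.001,-0.002,0.071],
    [-0.001,-0.002,0.071]
  ],
  "rot": [
    [0,0,0],
    [0,0,0],
    [0,0,0],
    [0,0,0],
    [0,0,0],
    [0,0,0],
    [0,0,0],
    [0,0,0]
  ],
  "fingers": [-1,-1,-1,-1,-1,-1,-1,-1]
}}

```text
t: 33.02
ee_pos: [0.6204, -0.119, 0.0438]
tcp_rot: [-179.9, -0.0, 102.4]
contact_force: [-0.5, -0.1, -1.4]
grip_width: 0.0287
gripper_force: 39.9
```

{"api": "jog_arm", "payload": {
  "dp": [
    [0,0,0.002],
    [0,0,0.002],
    [0,0,0.002],
    [0,0,0.002],
    [0,0,-0.03],
    [0,0,-0.07],
    [0,0,-0.11],
    [0,0,-0.11]
  ],
  "rot": [
    [0,0,0],
    [0,0,0],
    [0,0,0],
    [0,0,0],
    [0,0,0],
    [0,0,0],
    [0,0,0],
    [0,0,0]
  ],
  "fingers": [-1,0.1,0.1,0.1,0.1,0.1,0.3,1]
}}

```text
t: 34.02
ee_pos: [0.6234, -0.1201, 0.1585]
tcp_rot: [179.6, 0.2, 102.4]
contact_force: [0.5, 0.4, -0.4]
grip_width: 0.0717
gripper_force: 0.0
```

```bash
python3 -c "
from h import *
status((.658,.178,.15),{0:rack(-.03,-.06),2:rack(-.03,0),4:rack(-.03,.06),1:rack(.03,-.06)})"
```

```text
blue [0.6571 0.1764 0.0769] 0.0151
well 0 [ 0.5616 -0.1326  0.0847] [ 0.5614 -0.1334  0.015 ] 107
well 2 [ 0.5502 -0.0728  0.0846] [ 0.5499 -0.0734  0.0153] 109
well 4 [ 0.5357 -0.0167  0.0852] [ 0.536  -0.017   0.0147] 106
well 1 [ 0.6197 -0.1199  0.0844] [ 0.6202 -0.1209  0.0152] 107
dp [0.2827 0.0994 0.0061] rot [ 0.0033  0.0013 -0.0004] pos [ 0.6217 -0.1194  0.1561] t 34.075 F [-0.4 -0.3  0.2] w 0.0787
```

{"api": "jog_arm", "payload": {
  "dp": [
    [0.05,0.018,0],
    [0.1,0.036,0],
    [0.15,0.054,0],
    [0.2,0.072,0],
    [0.25,0.09,0],
    [0.282,0.101,0],
    [0.282,0.101,0.02],
    [0.282,0.101,0.04]
  ],
  "rot": [
    [0,0,0],
    [0,0,0],
    [0,0,0],
    [0,0,0],
    [0,0,0],
    [0,0,0],
    [0,0,0],
    [0,0,0]
  ],
  "fingers": [1,1,1,1,1,1,1,1]
}}

```text
t: 35.08
ee_pos: [0.6576, 0.1788, 0.112]
tcp_rot: [-179.8, 0.0, 102.5]
contact_force: [-0.5, -0.5, -0.6]
grip_width: 0.085
gripper_force: 0.0
```

{"api": "jog_arm", "payload": {
  "dp": [
    [0,0,0],
    [0,0,0]
  ],
  "rot": [
    [0,0,0],
    [0,0,0]
  ],
  "fingers": [1,1]
}}

```text
t: 35.33
ee_pos: [0.6588, 0.1778, 0.1143]
tcp_rot: [-180.0, 0.0, 102.4]
contact_force: [0.1, -0.5, -0.1]
grip_width: 0.0853
gripper_force: 0.0
```

```bash
python3 -c "
from h import *
c=read_camera('wrist')
for k,o in caps(c,N0).items(): print(k,o[1])
go(.658,.178,.034)"
```

```text
blue [0.658  0.1784 0.0151]
dp [ 0.0004 -0.0012  0.0809] rot [ 0.0008  0.0001 -0.0007] pos [0.6592 0.1778 0.1149] t 35.375 F [ 0.4  0.  -0.5] w 0.0854
```

{"api": "jog_arm", "payload": {
  "dp": [
    [0,-0.001,0.04],
    [0,-0.001,0.07],
    [0,-0.001,0.081],
    [0,-0.001,0.081],
    [0,-0.001,0.081],
    [0,-0.001,0.081],
    [0,-0.001,0.081],
    [0,-0.001,0.081]
  ],
  "rot": [
    [0,0,0],
    [0,0,0],
    [0,0,0],
    [0,0,0],
    [0,0,0],
    [0,0,0],
    [0,0,0],
    [0,0,0]
  ],
  "fingers": [1,1,1,-1,-1,-1,-1,-1]
}}

```text
t: 36.38
ee_pos: [0.6587, 0.1779, 0.035]
tcp_rot: [179.9, -0.0, 102.4]
contact_force: [-0.2, 0.1, 5.3]
grip_width: 0.0287
gripper_force: 39.7
```

{"api": "jog_arm", "payload": {
  "dp": [
    [0,0,0],
    [0,0,-0.04],
    [0,0,-0.08],
    [0,0,-0.11],
    [0,0,-0.11],
    [0,0,-0.11]
  ],
  "rot": [
    [0,0,0],
    [0,0,0],
    [0,0,0],
    [0,0,0],
    [0,0,0],
    [0,0,0]
  ],
  "fingers": [-1,-1,-1,-1,-1,-1]
}}

```text
t: 37.12
ee_pos: [0.6563, 0.1777, 0.1413]
tcp_rot: [-179.8, -0.0, 102.4]
contact_force: [-0.7, -0.8, -1.3]
grip_width: 0.0287
gripper_force: 40.2
```

```bash
python3 -c "
from h import *
x=rack(.031,.0015);print(x);go(*x,.114)"
```

```text
[ 0.60824764 -0.05985206]
dp [-0.2217 -0.0979  0.0276] rot [-0.0039 -0.0002 -0.0003] pos [0.6563 0.1777 0.1413] t 37.125 F [-0.7 -0.8 -1.3] w 0.0287
```

{"api": "jog_arm", "payload": {
  "dp": [
    [-0.05,-0.022,0],
    [-0.1,-0.045,0],
    [-0.15,-0.067,0],
    [-0.2,-0.09,0],
    [-0.222,-0.1,0],
    [-0.222,-0.1,0.02],
    [-0.222,-0.1,0.028],
    [-0.222,-0.1,0.028]
  ],
  "rot": [
    [0,0,0],
    [0,0,0],
    [0,0,0],
    [0,0,0],
    [0,0,0],
    [0,0,0],
    [0,0,0],
    [0,0,0]
  ],
  "fingers": [-1,-1,-1,-1,-1,-1,-1,-1]
}}

```text
t: 38.12
ee_pos: [0.6068, -0.0595, 0.1135]
tcp_rot: [-179.8, -0.1, 102.5]
contact_force: [0.3, 0.7, -1.7]
grip_width: 0.0286
gripper_force: 40.2
```

{"api": "jog_arm", "payload": {
  "dp": [
    [0,0,0],
    [0,0,0]
  ],
  "rot": [
    [0,0,0],
    [0,0,0]
  ],
  "fingers": [-1,-1]
}}

```text
t: 38.38
ee_pos: [0.6084, -0.0603, 0.1159]
tcp_rot: [179.9, 0.0, 102.5]
contact_force: [-0.4, -1.1, -1.7]
grip_width: 0.0288
gripper_force: 40.2
```

```bash
python3 -c "
from h import *
x=rack(.031,.0015);go(*x,.0445)"
```

```text
dp [ 0.0005 -0.0001  0.0714] rot [0.001  0.0005 0.0003] pos [ 0.6084 -0.0603  0.1159] t 38.375 F [-0.4 -1.1 -1.7] w 0.0288
```

{"api": "jog_arm", "payload": {
  "dp": [
    [0,0,0.025],
    [0,0,0.036],
    [0,0,0.043],
    [0,0,0.05],
    [0,0,0.057],
    [0,0,0.064],
    [0,0,0.071],
    [0,0,0.071]
  ],
  "rot": [
    [0,0,0],
    [0,0,0],
    [0,0,0],
    [0,0,0],
    [0,0,0],
    [0,0,0],
    [0,0,0],
    [0,0,0]
  ],
  "fingers": [-1,-1,-1,-1,-1,-1,-1,-1]
}}

```text
t: 39.38
ee_pos: [0.6075, -0.0605, 0.0438]
tcp_rot: [-179.9, -0.0, 102.4]
contact_force: [-0.4, 1.0, -2.4]
grip_width: 0.0285
gripper_force: 40.1
```

{"api": "jog_arm", "payload": {
  "dp": [
    [0,0,0.002],
    [0,0,0.002],
    [0,0,0.002],
    [0,0,0.002],
    [0,0,-0.03],
    [0,0,-0.07],
    [0,0,-0.11],
    [0,0,-0.11]
  ],
  "rot": [
    [0,0,0],
    [0,0,0],
    [0,0,0],
    [0,0,0],
    [0,0,0],
    [0,0,0],
    [0,0,0],
    [0,0,0]
  ],
  "fingers": [-1,0.1,0.1,0.1,0.1,0.1,0.3,1]
}}

```text
t: 40.38
ee_pos: [0.6105, -0.0612, 0.1583]
tcp_rot: [179.5, 0.2, 102.4]
contact_force: [0.1, -0.2, -0.6]
grip_width: 0.0721
gripper_force: 0.0
```

```bash
python3 -c "
from h import *
go(*rack(0,-.165),.155)
go(.6155,-.2289,.155)"
```

```text
dp [-0.1647 -0.0329  0.0035] rot [ 0.0079  0.0028 -0.0005] pos [ 0.6105 -0.0612  0.1583] t 40.375 F [ 0.1 -0.2 -0.6] w 0.0721
dp [-0.1648 -0.0312  0.0035] rot [ 0.0079  0.0028 -0.0005] pos [ 0.6105 -0.0612  0.1583] t 40.375 F [ 0.1 -0.2 -0.6] w 0.0721
```

{"api": "jog_arm", "payload": {
  "dp": [
    [-0.05,-0.009,0],
    [-0.1,-0.018,0],
    [-0.15,-0.027,0],
    [-0.165,-0.029,0],
    [-0.165,-0.029,0],
    [-0.165,-0.029,0]
  ],
  "rot": [
    [0,0,0],
    [0,0,0],
    [0,0,0],
    [0,0,0],
    [0,0,0],
    [0,0,0]
  ],
  "fingers": [1,1,1,1,1,1]
}}

```text
t: 41.12
ee_pos: [0.6156, -0.2247, 0.1538]
tcp_rot: [-180.0, -0.2, 102.6]
contact_force: [0.6, 0.1, 0.1]
grip_width: 0.0852
gripper_force: 0.0
```

```bash
python3 -c "
from h import *
status((.6147,-.2289,.081),{0:rack(-.03,-.06),2:rack(-.03,0),4:rack(-.03,.06),1:rack(.03,-.06),3:rack(.03,0)})
c=read_camera('wrist')
v,u=np.mgrid[0:400,0:640];P=world(c,u.ravel(),v.ravel())
p=c['pixels'].reshape(-1,3).astype(int)
m=(p[:,0]>120)&(p[:,1]<70)&(p[:,2]<70)&(P[:,2]>.117)&(P[:,2]<.135)
Q=P[m];print(len(Q),cv2.minAreaRect(Q[:,:2].astype(np.float32)) if len(Q) else 0)
c=read_camera('side');save(c,'s6.png',3,(260,150,500,340))"
```

```text
well 0 [ 0.5617 -0.1327  0.0844] [ 0.5616 -0.1336  0.0151] 107
well 2 [ 0.5501 -0.0727  0.0847] [ 0.5501 -0.0728  0.0149] 110
well 4 [ 0.5359 -0.0169  0.0852] [ 0.536  -0.017   0.0146] 107
well 1 [ 0.6195 -0.1199  0.0848] [ 0.62   -0.1209  0.015 ] 107
well 3 [ 0.6072 -0.0618  0.0849] [ 0.6073 -0.0619  0.0149] 104
dp [-0.0041 -0.0019  0.0729] rot [ 0.0001 -0.0025  0.0035] pos [ 0.6157 -0.2246  0.154 ] t 41.175 F [-0.1  0.3  1.4] w 0.0855
395 ((0.6146509051322937, -0.22899769246578217), (0.024567430838942528, 0.023314407095313072), 12.507777214050293)
```

View pics/s6.png

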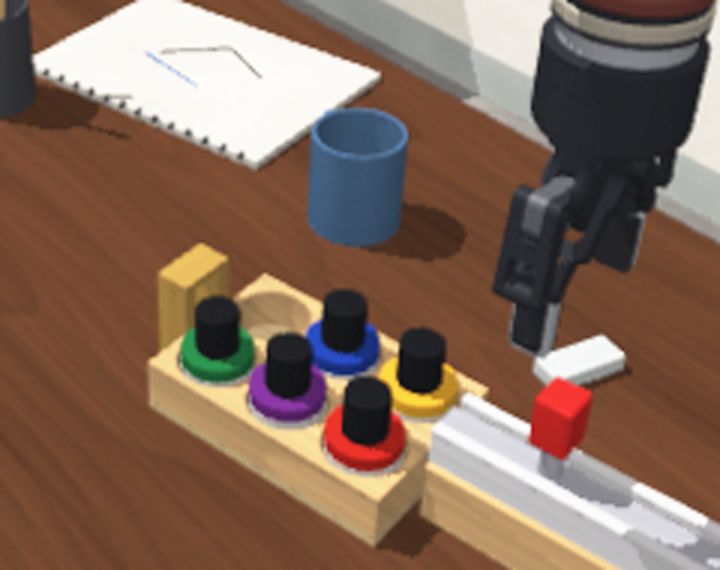

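All five are seated: caps at crop (217,325), (290,365), (345,320), (422,360) and (367,410), every cap top at about 0.0848 m. Gripping the knob at (560,415).

{"api": "jog_arm", "payload": {
  "dp": [
    [-0.004,-0.002,0.03],
    [-0.004,-0.002,0.06],
    [-0.004,-0.002,0.072],
    [-0.004,-0.002,0.072],
    [-0.004,-0.002,0.072],
    [-0.004,-0.002,0.072],
    [-0.004,-0.002,0.072],
    [-0.004,-0.002,0.072]
  ],
  "rot": [
    [0,0,0],
    [0,0,0],
    [0,0,0],
    [0,0,0],
    [0,0,0],
    [0,0,0],
    [0,0,0],
    [0,0,0]
  ],
  "fingers": [1,1,1,-1,-1,-1,-1,-1],
  "newtons": 50
}}

```text
t: 42.28
ee_pos: [0.6156, -0.2323, 0.0839]
tcp_rot: [179.8, 0.1, 102.5]
contact_force: [1.0, 1.5, 4.9]
grip_width: 0.0247
gripper_force: 54.0
```

{"api": "jog_arm", "payload": {
  "dp": [
    [0,0,0],
    [0,0,0]
  ],
  "rot": [
    [0,0,0],
    [0,0,0]
  ],
  "fingers": [-1,-1]
}}

```text
t: 42.52
ee_pos: [0.6156, -0.2324, 0.0839]
tcp_rot: [179.8, 0.1, 102.5]
contact_force: [1.8, 0.7, 6.2]
grip_width: 0.025
gripper_force: 54.0
```

{"api": "jog_arm", "payload": {
  "dp": [
    [0.02,0,0],
    [0.045,0,0],
    [0.07,0,0],
    [0.095,0,0],
    [0.12,0,0],
    [0.145,0,0],
    [0.165,0,0],
    [0.175,0,0]
  ],
  "rot": [
    [0,0,0],
    [0,0,0],
    [0,0,0],
    [0,0,0],
    [0,0,0],
    [0,0,0],
    [0,0,0],
    [0,0,0]
  ],
  "fingers": [-1,-1,-1,-1,-1,-1,-1,-1]
}}

```text
t: 43.52
ee_pos: [0.5779, -0.0622, 0.0839]
tcp_rot: [179.8, 0.2, 102.4]
contact_force: [2.4, -4.1, 6.1]
grip_width: 0.0249
gripper_force: 54.3
```

{"api": "jog_arm", "payload": {
  "dp": [
    [0.008,0,0],
    [0.016,0,0],
    [0.024,0,0],
    [0.03,0,0],
    [0.034,0,0],
    [0.038,0,0],
    [0.041,0,0],
    [0.041,0,0]
  ],
  "rot": [
    [0,0,0],
    [0,0,0],
    [0,0,0],
    [0,0,0],
    [0,0,0],
    [0,0,0],
    [0,0,0],
    [0,0,0]
  ],
  "fingers": [-1,-1,-1,-1,-1,-1,-1,-1]
}}

```text
t: 44.52
ee_pos: [0.5698, -0.0255, 0.0839]
tcp_rot: [179.7, 0.4, 102.3]
contact_force: [3.1, -4.9, 4.7]
grip_width: 0.0249
gripper_force: 54.3
```

```bash
python3 -c "
from h import *
p=read_state()['ee_pos'][:2]-RC;print('rack xy',p@RX,p@RY)
go(*rack(0,.047),.084)
c=read_camera('side');save(c,'s7.png',3,(260,150,500,340))"
```

```text
rack xy 0.0008600952141501435 0.04334681253760088
dp [ 0.0037 -0.0009 -0.0001] rot [ 0.0044  0.0068 -0.002 ] pos [ 0.5698 -0.0255  0.0839] t 44.525 F [ 3.1 -4.9  4.7] w 0.0249
```

View pics/s7.png

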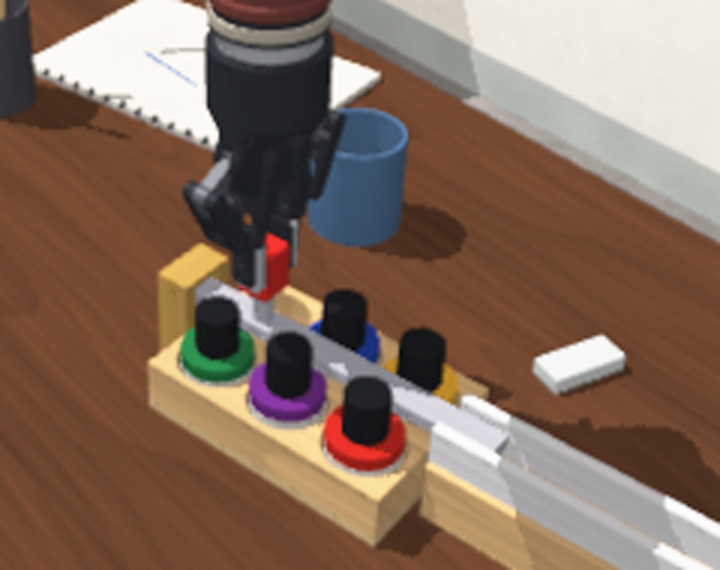

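The tip is inside the keeper at about (205,290), after 0.212 m of travel. I'll press a little further to feel for the end stop.

{"api": "jog_arm", "payload": {
  "dp": [
    [0.002,0,0],
    [0.004,0,0],
    [0.005,0,0],
    [0.005,0,0]
  ],
  "rot": [
    [0,0,0],
    [0,0,0],
    [0,0,0],
    [0,0,0]
  ],
  "fingers": [-1,-1,-1,-1]
}}

```text
t: 45.08
ee_pos: [0.5699, -0.0256, 0.0839]
tcp_rot: [179.7, 0.8, 102.2]
contact_force: [6.3, -11.9, 1.0]
grip_width: 0.0249
gripper_force: 53.9
```

The arm did not move and the force rose from about 5 to 12 N, so the bar is at its end stop. I'll release and lift away.

{"api": "jog_arm", "payload": {
  "dp": [
    [-0.006,0,0],
    [-0.006,0,0],
    [-0.006,0,0],
    [-0.006,0,0],
    [-0.006,0,-0.04],
    [-0.006,0,-0.08],
    [-0.006,0,-0.12],
    [-0.006,0,-0.12]
  ],
  "rot": [
    [0,0,0],
    [0,0,0],
    [0,0,0],
    [0,0,0],
    [0,0,0],
    [0,0,0],
    [0,0,0],
    [0,0,0]
  ],
  "fingers": [-1,0.2,0.2,0.2,0.2,0.2,0.2,0.2]
}}

```text
t: 46.08
ee_pos: [0.5697, -0.0223, 0.2055]
tcp_rot: [179.6, 0.1, 102.5]
contact_force: [-1.0, -0.1, -0.5]
grip_width: 0.0516
gripper_force: 0.0
```

```bash
python3 -c "
from h import *
c=read_camera('wrist')
v,u=np.mgrid[0:400,0:640];P=world(c,u.ravel(),v.ravel())
p=c['pixels'].reshape(-1,3).astype(int)
m=(p[:,0]>120)&(p[:,1]<70)&(p[:,2]<70)&(P[:,2]>.117)&(P[:,2]<.135)
r=cv2.minAreaRect(P[m][:,:2].astype(np.float32));print(r,(np.array(r[0])-RC)@RY)
c=read_camera('side');save(c,'s8.png',3,(260,150,500,340))"
```

```text
((0.5686919093132019, -0.021818598732352257), (0.023944418877363205, 0.02262778766453266), 12.95550537109375) 0.04716680795456761
```

View pics/s8.png

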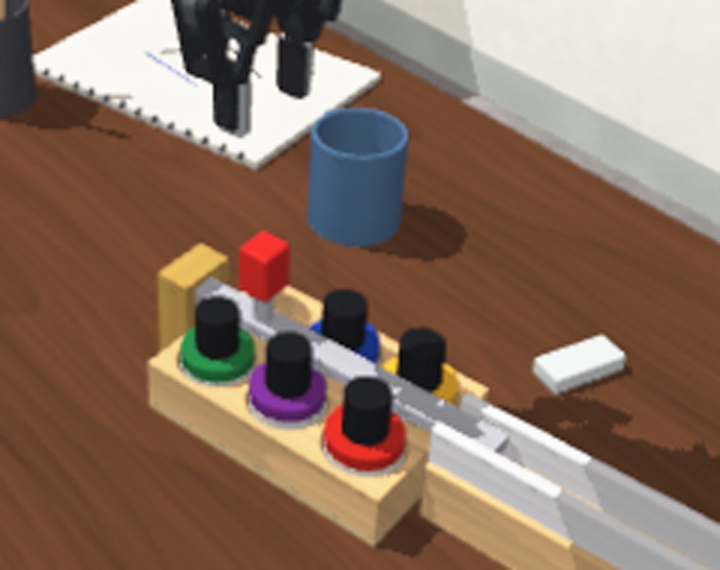

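The bar is home: the knob moved 0.212 m, from −0.165 to +0.047 in the rack's y. The bottles are down, the bystanders are in place and the gripper is clear.

```bash
python3 -c "
from bench import *
print(finish_job())"
```

```text
the job is handed in; nothing more can be done
None
```

The job is handed in: the bar was drawn back first, all five ink bottles on the table (orange was absent) were fully seated one to a well, the bar was pushed home into the keeper (0.212 m of travel), and I never touched the mug, brush pot or eraser.

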